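Crack open the stuck lid of a degassing chamber

TASK

The degassing chamber has been vented, but its hinged clear lid still sticks to the rubber gasket. Swing the lid's folded bail handle all the way up until it seats upright in its detent, with the lid still shut; then pull the lid free of the gasket by that handle and hold it just ajar, about 20 mm open at its front edge, without ever letting it fly wide open. Finish still holding the lid still by the handle, and leave the pliers, the tin and the steel block lying where they are.

Things in the scene. Friction and masses are not known exactly. Their poses are not given: they have to be found in the camera images.
- chamber: round stainless pot, 210 mm across its rim and 116 mm high to the top of its gasket, on a dark steel base plate 250 x 220 x 6 mm bolted to the bench (it does not move). Origin: centre of the pot, on the bench. x points from the front of the pot to its hinge at the rear, z up. A gauge and valve stick out of the wall on the -y side to 178 mm from the centre, below 122 mm
- lid (a joint): opening angle of the lid, rad: 0 shut, grows as the front edge rises (0.09 = 21 mm gap), stop at 1.4. Stuck, it does not move until the pull at the upright handle reaches about 12 to 18 N; the gasket's grip is greatest at the start, is past by 5 mm of gap and has let go by 10 mm, leaving only the lid's weight (3 to 5 N at the handle). Let go, it drops back onto the gasket's lip, 6 to 9 mm open
- lid_hinge (a point): middle of the lid's hinge pin: 128 mm behind the chamber's centre (chamber +x), 122 mm above the bench; the pin runs along the chamber's y
- lid_edge (a point): lower edge of the lid at its front, 233 mm from the hinge; moves with the lid. The lid is a clear disc 216 mm across and 12 mm thick, its top face 128 mm above the bench when shut, 0.4 to 0.65 kg; a plug ring 13 mm deep under it sits inside the gasket's lip
- rim_front (a point): top of the gasket at the front of the pot, just below lid_edge; the gap is the height of lid_edge above this point (0 when shut)
- handle (a joint): angle of the bail handle to the lid, rad: 0 folded flat over the lid towards the hinge, 1.571 upright and seated against its stop; begins between 0 and 0.45. Friction holds it wherever it is left; from about 1.0 a spring detent resists (up to about 5 N at the bar) until 1.33, past which it snaps to the stop and is held there by about 3 N at the bar
- handle_pivot (a point): middle of the handle's pivot line, which runs along the chamber's y, 72 mm in front of the chamber's centre and 20 mm above the lid's top face; fixed in the lid
- handle_bar (a point): middle of the handle's cross bar, along the chamber's y, 60 mm from the pivot line. The bar carries a round black rubber sleeve 13 mm thick and 70 mm long; the two legs are 8 mm steel rods 104 mm apart. Folded flat, the bar lies 20 mm above the lid; upright, it is 80 mm above the lid
- pliers: bystander: pliers with blue grips, 170 x 73 x 15 mm, lying loose on the bench; origin near their middle, underside
- tin: bystander: round aluminium tin, 88 mm across, 30 mm high, loose; origin at the centre of its underside
- block: bystander: dark steel bench block, 75 x 75 x 22 mm, loose; origin at the centre of its underside

How it is judged (in metres and radians):
On the way, in this order (a step that is already met when the one before it is completed fails the run):
1. the handle is swung up and seated upright in its detent while the lid is still shut (value of joint handle above 1.5 rad and value of joint lid below 0.01 rad), for 0.2 s.
2. the lid is broken free of the gasket with the handle seated (value of joint lid above 0.04 rad and value of joint handle above 1.45 rad), for 0.1 s.
At the end, for the whole second after the job is handed in: The lid stands still with a gap of 12 to 30 mm at its front edge, carried by the fingers, which hold it at the cross bar of the handle, the handle still seated upright (above 1.45 rad); pliers, tin and block within 30 mm of where they lay (z of lid_edge in the frame of rim_front between 0.012 and 0.03 m and velocity of joint lid between -0.05 and 0.05 rad/s and value of joint handle above 1.45 rad and contact force between the fingers and chamber above 1 N and distance between the grasp point and handle_bar below 0.035 m and distance of each of pliers, tin, block from where it was at the start of the episode below 0.03 m); the arm keeps its last pose, push and grip.
It fails at once if the lid flies wide open (gap over about 55 mm) (value of joint lid above 0.24 rad).
It fails at once if a bystander is pushed away by more than 30 mm (distance of any of pliers, tin, block from where it was at the start of the episode above 0.03 m).
It also fails if it takes over 45 s, if anything falls off the work surface, if the arm or the gripper's body presses on something with over 40 N, if the wrist force passes 120 N, or if a joint passes its speed limit or range.

ROBOT

A 6-joint arm with a two-finger parallel gripper is mounted at the origin on the work surface. World frame = base frame: x ahead of the robot, y to its left, z up, the work surface at z = 0. Lengths are in m, angles in degrees, forces in N, time in s.
With the tool pointing down it reaches from about 0.375 to 0.9 m from the base axis. Payload 3.1 kg.
Tool frame: the origin (TCP) lies on the centre line of the jaws, within the pads' length; the fingertips stand 25 mm ahead of it and the grasp point (between the pads) lies 6 mm ahead of it; y points along the fingers, x is the direction in which the jaws open and shut, and the axes are right-handed (so a half turn about y gives the same grasp; the last joint's range is limited). The gripper opens to 87 mm and grips with 3 to 60 N. Pads are 19 mm wide; open, the fingers measure 117 mm over their backs; the gripper's body (75 mm by 190 mm) begins 51 mm behind the grasp point.
Start: joints at [56.465, 30.224, 82.088, -0, 67.689, -10.227], TCP at [0.247, 0.574, 0.248] pointing down, gripper open.
Joint ranges: [-176.69, 176.69], [-43.24, 126.21], [12.49, 139.97], [-82, 262], [0, 151.66], [-163.58, 163.58]. Speed limits (degrees/s): [159.86, 159.86, 180, 180, 180, 180].

INTERFACE

Orientations are given as a 3x3 rotation matrix whose columns are the frame's x, y, z axes.
In Python, from rig import * gives the robot as it stands.
- The arm moves only by the tool play_rows, never from a script. Its argument "commands" is a list of rows, each a list of 2 entries, a list of its own where there are three numbers: the shift along the world's x, y, z in m, then the turn, a rotation vector about the world's x, y, z in rad. A call has 1 to 10 rows; each row is the pose to reach, as a shift and turn from the pose commanded when the call began; what a row does not reach only later rows make up. A row lasts 1/8 s, in which the tool goes at most 62.5 mm and 10.7 degrees, less where a joint would pass 70% of its speed; a pose out of reach is approached as far as the arm can. A call with a gripper value outside its range is refused whole. "gripper" is the finger opening in m, from 0 to 0.087, set as the call begins (left out, the last holds). The fingers move at their own pace and stop on an object; the grip force is fixed at half the most. Time passes only in rows, so rows that repeat a pose let the fingers close. It gives the time, the measured TCP pose, the force and the opening at its end, in the units of the state.
- read_state(): the state, without advancing time (a new reading comes with each control period).
- capture(name): name is "side" or "top"; returns a dict with "frame" (384x512x3 uint8, red, green, blue), "depth" (384x512 float32, m along the optical axis (not along the pixel's ray), 0 where there is no reading), "mtx" (3x3 intrinsics, pixels), "dist_coeffs" ([k1, k2, p1, p2, k3] as OpenCV has them; the pictures are not rectified), "cam_to_world" (4x4, takes a point from camera to world coordinates). Camera axes: x right, y down, z forward; pixel columns grow to the right and rows downward; lengths in m; the calibration is good to about 2 mm. A picture is of the moment at which its call begins.
- hand_in(): hands the job in, once; it reports no verdict.
The state is a dict: "time_s": time; "joint_positions": joint angles; "qvel": joint speeds; "tau": joint torques, N m; "position": TCP position; "tcp_rot": TCP orientation; "force": force on the tool from outside, world axes, zero at the start; "moment": the same for the moment, N m; "opening": opening from 0.0 (shut) to 1.0 (fully open).
Only numpy, scipy, OpenCV 4.12 (cv2) and the standard library are available. Lean on these libraries where they do the work, as an engineer would, in place of code of your own. Each camera call takes 0.05 s, during which the arm holds its last target. There are 200 camera calls.

## Working session

There is one attempt and no reset: what is moved stays moved. The work goes in short steps, Python scripts to look and compute and a tool call to move; the robot and the scene stay as the last step left them, time stands still between calls to the robot, and variables do not carry over. Pictures are saved under pics/ and viewed, about 8 in all and at most 12, crops included, and the job is handed in when it is done.

Besides the shell and the picture viewer there is one more tool, called by a JSON object that holds its "method" and its "body", one argument or row to a line. play_rows: Moves the arm, as the interface text tells. Its arguments: {"type":"object","properties":{"commands":{"type":"array"},"gripper":{"type":"number"}},"required":["commands"]}

```bash
mkdir -p pics; ls
python3 - <<'E'
from rig import *
import cv2,numpy as np
s=read_state();print({k:np.round(v,3).tolist() for k,v in s.items()})
for n in("side","top"):
    c=capture(n);cv2.imwrite(f"pics/{n}0.png",c["frame"][:,:,::-1]);np.savez(f"{n}0.npz",**c)
    print(n,c["mtx"].round(1).tolist(),np.round(c["dist_coeffs"],3),c["cam_to_world"].round(3).tolist(),(c["depth"]>0).mean())
E
```

```text
pics
{'time_s': 0.0, 'joint_positions': [56.465, 30.276, 82.156, -0.001, 67.689, -10.229], 'qvel': [-0.015, 0.039, -0.016, 0.107, 0.045, -0.092], 'tau': [0.001, -44.004, -17.66, 0.064, 0.058, -0.0], 'position': [0.247, 0.573, 0.247], 'tcp_rot': [[0.396, -0.001, -0.918], [0.918, -0.002, 0.396], [-0.002, -1.0, 0.0]], 'force': [0.676, 0.002, -0.089], 'moment': [0.006, -0.025, 0.001], 'opening': 1.0}
side [[348.2, 0.0, 258.7], [0.0, 348.2, 189.3], [0.0, 0.0, 1.0]] [-0.082  0.     0.     0.     0.   ] [[0.821, -0.28, 0.497, 0.089], [-0.57, -0.441, 0.693, -0.603], [0.025, -0.853, -0.521, 0.576], [0.0, 0.0, 0.0, 1.0]] 0.9960174560546875
top [[370.6, 0.0, 253.8], [0.0, 370.6, 186.4], [0.0, 0.0, 1.0]] [-0.064  0.     0.     0.     0.   ] [[-0.024, -0.977, 0.212, 0.359], [-1.0, 0.023, -0.007, 0.043], [0.002, -0.212, -0.977, 1.071], [0.0, 0.0, 0.0, 1.0]] 0.9958038330078125
```

View pics/side0.png

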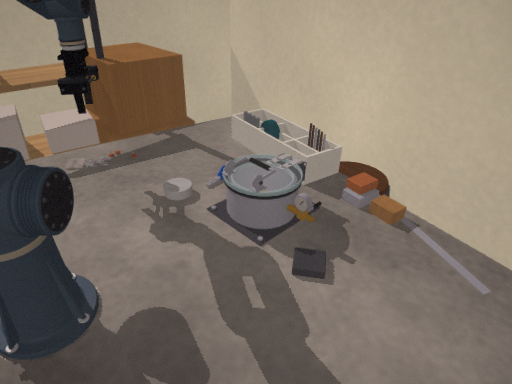

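View pics/top0.png

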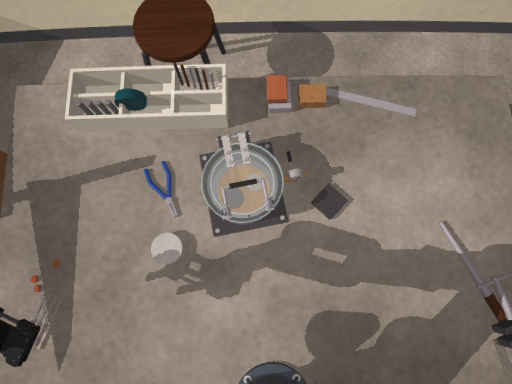

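The pot is at about (243,182) in the top view, with its hinge to the upper left at (236,148). The black handle bar is near (243,184), tin at (166,248), pliers at (163,190) and block at (330,201). Next I measure the pot and handle.

```bash
cat > h.py <<'E'
import numpy as np,cv2
def load(f): return dict(np.load(f))
def rays(c,uv):
    p=cv2.undistortPoints(np.array(uv,float).reshape(-1,1,2),c["mtx"],c["dist_coeffs"]).reshape(-1,2)
    return np.c_[p,np.ones(len(p))]
def depthpts(c,uv):
    uv=np.array(uv);d=c["depth"][uv[:,1].astype(int),uv[:,0].astype(int)]
    P=rays(c,uv)*d[:,None];T=c["cam_to_world"];return P@T[:3,:3].T+T[:3,3]
def plane(c,uv,z):
    T=c["cam_to_world"];r=rays(c,uv)@T[:3,:3].T;o=T[:3,3];return o+r*((z-o[2])/r[:,2])[:,None]
def proj(c,P):
    Ti=np.linalg.inv(c["cam_to_world"]);r,_=cv2.Rodrigues(Ti[:3,:3])
    return cv2.projectPoints(np.array(P,float).reshape(-1,1,3),r,Ti[:3,3],c["mtx"],c["dist_coeffs"])[0].reshape(-1,2)
def cloud(c,x0,x1,y0,y1):
    v,u=np.mgrid[y0:y1,x0:x1];uv=np.c_[u.ravel(),v.ravel()];return uv,depthpts(c,uv),c["frame"][uv[:,1],uv[:,0]].astype(int)
E
python3 - <<'E'
from h import *
t=load("top0.npz");s=load("side0.npz")
uv,P,C=cloud(t,190,300,125,245)
# dark base plate corners via screws / minAreaRect of dark low region
m=(C.max(1)<75)&(abs(P[:,2])<.02)
print("plate px",m.sum())
Q=plane(t,uv[m],.006);k=abs(Q[:,:2]-np.median(Q[:,:2],0)).max(1)<.16
r=cv2.minAreaRect(Q[k,:2].astype(np.float32));print("plate rect",r)
# rim band
m=(P[:,2]>.108)&(P[:,2]<.135)
c,rad=cv2.minEnclosingCircle(P[m,:2].astype(np.float32));print("rim",c,rad,np.median(P[m],0))
# bar: black, in pot
m=(C.max(1)<45)&(np.hypot(*(uv-[243,184]).T)<28)
print("bar",m.sum(),uv[m].min(0),uv[m].max(0),np.median(P[m],0),P[m,2].min(),P[m,2].max())
print("bar rect px",cv2.minAreaRect(uv[m].astype(np.float32)))
uv2,P2,C2=cloud(s,240,320,150,200)
m=(C2.max(1)<45)&(P2[:,2]>.12);print("side bar",m.sum(),uv2[m].mean(0),np.median(P2[m],0),cv2.minAreaRect(uv2[m].astype(np.float32)))
a=cv2.resize(t["frame"][125:245,190:300],None,fx=4,fy=4,interpolation=2);b=cv2.resize(s["frame"][145:245,205:325],None,fx=3.3,fy=4.8,interpolation=2)[:480]
cv2.imwrite("pics/z0.png",cv2.resize(np.hstack([a,b]),(800,457))[:,:,::-1])
E
```

```text
plate px 709
plate rect ((0.5058059692382812, 0.05337934195995331), (0.07633014023303986, 0.21593192219734192), 10.187349319458008)
rim (0.596088171005249, 0.05012843757867813) 0.13562065362930298 [0.58784612 0.06827699 0.12784603]Traceback (most recent call last):
  File "<stdin>", line 14, in <module>
    return umr_minimum(a, axis, None, out, keepdims, initial, where)
ValueError: zero-size array to reduction operation minimum which has no identity
```

Run:
```python
from h import *
from scipy.optimize import least_squares
t=load("top0.npz");s=load("side0.npz")
a=cv2.resize(t["frame"][125:245,190:300],None,fx=4,fy=4,interpolation=2);b=cv2.resize(s["frame"][145:245,205:325],None,fx=3.3,fy=4.8,interpolation=2)[:480]
cv2.imwrite("pics/z0.png",cv2.resize(np.hstack([a,b]),(800,457))[:,:,::-1])
uv,P,C=cloud(t,190,300,125,245)
m=(P[:,2]>.120)&(P[:,2]<.135)&(P[:,0]<.64)
h=cv2.convexHull(P[m,:2].astype(np.float32))[:,0]
f=least_squares(lambda p:np.hypot(h[:,0]-p[0],h[:,1]-p[1])-.108,[.58,.05],loss="soft_l1",f_scale=.002);print("lid c",f.x,np.abs(f.fun).max())
for nm,c,(x0,x1,y0,y1) in(("top",t,(222,266,170,215)),("side",s,(240,320,150,200))):
    uv,P,C=cloud(c,x0,x1,y0,y1)
    m=(C.max(1)<70);print(nm,"dark",m.sum(),np.sort(C.max(1))[:10])
    if m.any():
        im=np.zeros((384,512),np.uint8);im[uv[m,1],uv[m,0]]=1
        n,l,st,ce=cv2.connectedComponentsWithStats(im)
        for i in range(1,n):
            if st[i,4]>15:
                k=l[uv[:,1],uv[:,0]]==i
                print(st[i],ce[i],np.median(P[k],0),np.percentile(P[k,2],[5,95]),cv2.minAreaRect(uv[k].astype(np.float32)))
```

```text
lid c [0.5784271  0.06721287] 0.04482450044225354
top dark 117 [46 46 46 46 46 46 47 47 47 47]
[230 179  27   9 117] [242.83760684 183.14529915] [0.5658341  0.06417449 0.16020138] [0.15698189 0.16265747] ((242.94232177734375, 183.2115478515625), (4.314554691314697, 26.867910385131836), 78.69007110595703)
side dark 318 [28 31 32 32 33 33 33 33 33 33]
[249 158  21  12  95] [258.94736842 163.18947368] [0.56303589 0.06081331 0.15852175] [0.15268684 0.16112977] ((259.20001220703125, 163.10000610351562), (21.0190372467041, 4.4721360206604), 26.56505012512207)
[299 163   6  18  44] [302.40909091 168.93181818] [0.70964087 0.04670128 0.10982943] [0.0749239  0.12458956] ((302.673095703125, 171.36537170410156), (16.66986846923828, 4.706786632537842), 78.69007110595703)
[240 184  61  16 169] [269.1183432  195.15976331] [ 0.53152372 -0.02800203  0.11080104] [0.10669099 0.11551275] ((270.6161804199219, 193.60757446289062), (10.284937858581543, 60.967926025390625), 81.46923065185547)
```

View pics/z0.png

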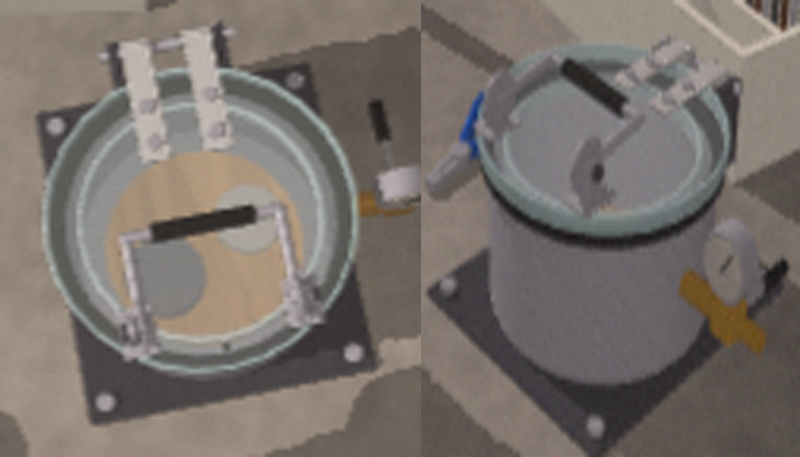

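The crop shows plate bolts at about (55,125), (296,80), (353,352), (105,402), the handle folded rearwards with its bar slightly raised, and both pivots near the front.

Run:
```python
from h import *
t=load("top0.npz");s=load("side0.npz")
b=np.array([(55,125),(296,80),(353,352),(105,402)])/[3.828,3.808]+[190,125]-.5
B=plane(t,b,.008);c=B[:,:2].mean(0);print("bolts",B.round(3).tolist(),"c",c)
d=(B[0]+B[1]-B[2]-B[3])[:2];d2=(B[0]+B[3]-B[1]-B[2])[:2];print("yaw",np.degrees(np.arctan2(d[1],d[0])),np.degrees(np.arctan2(-d2[0],d2[1])))
def tri(a,bb):
    A=[];y=[]
    for cc,p in((t,a),(s,bb)):
        T=cc["cam_to_world"];r=T[:3,:3]@rays(cc,[p])[0];r/=np.linalg.norm(r);M=np.eye(3)-np.outer(r,r);A.append(M);y.append(M@T[:3,3])
    x,res,_,_=np.linalg.lstsq(np.vstack(A),np.hstack(y),rcond=None);return x,np.sqrt(res)
x,r=tri((242.9,183.2),(259.1,163.1));print("bar",x,r)
# bar yaw from top
e=plane(t,[(230,185.8),(256,180.6)],.155);v=e[0]-e[1];print("bar yaw",np.degrees(np.arctan2(-v[0],v[1])),np.linalg.norm(v))
for yaw in(8,10,12):
    a=np.radians(yaw);R=np.array([[np.cos(a),-np.sin(a)],[np.sin(a),np.cos(a)]])
    print(yaw,"bar in chamber",R.T@(x[:2]-c),"pivot",c+R@[-.072,0])
# circle check: lid rim outer predicted in top
a=np.radians(np.arange(0,360,30));pp=np.c_[c[0]+.108*np.cos(a),c[1]+.108*np.sin(a),np.full(12,.128)]
print(((proj(t,pp)-[190,125])*[3.828,3.808]).round(0).tolist())
# bystanders
for n,u in(("tin",(166,248)),("block",(330,201)),("pliers",(165,190))):print(n,plane(t,[u],.015)[0])
```

```text
bolts [[0.682, 0.183, 0.008], [0.715, -0.006, 0.008], [0.498, -0.042, 0.008], [0.464, 0.145, 0.008]] c [0.5896323 0.0698708]
yaw 9.73204776955646 9.945443422877275
bar [0.56641175 0.0645871  0.15577713] [0.00029276]
bar yaw 10.248958130360254 0.06717166261100053
8 bar in chamber [-0.02372991 -0.00200061] pivot [0.518333   0.05985034]
10 bar in chamber [-0.02378528 -0.00117123] pivot [0.51872614 0.05736813]
12 bar in chamber [-0.02381166 -0.00034042] pivot [0.51920567 0.05490116]
[[193.0, 49.0], [116.0, 70.0], [59.0, 126.0], [37.0, 202.0], [58.0, 278.0], [117.0, 335.0], [198.0, 354.0], [278.0, 331.0], [335.0, 272.0], [353.0, 194.0], [329.0, 120.0], [270.0, 67.0]]
tin [0.41583763 0.28857104 0.015     ]
block [ 0.53964457 -0.18374321  0.015     ]
pliers [0.58351244 0.29548259 0.015     ]
```

{"method": "play_rows", "body": {
  "commands": [
    [[0.032,-0.051,0.001],[0,0,-0.099]],
    [[0.08,-0.127,0.004],[0,0,-0.248]],
    [[0.12,-0.178,0.006],[0,0,-0.396]],
    [[0.15,-0.229,0.008],[0,0,-0.545]],
    [[0.18,-0.28,0.01],[0,0,-0.693]],
    [[0.21,-0.331,0.012],[0,0,-0.842]],
    [[0.24,-0.382,0.012],[0,0,-0.99]],
    [[0.28,-0.43,0.012],[0,0,-0.99]],
    [[0.31,-0.48,0.012],[0,0,-0.99]],
    [[0.319,-0.509,0.012],[0,0,-0.99]]
  ],
  "gripper": 0.04
}}

```text
time_s: 1.35
position: [0.5679, 0.0623, 0.2592]
tcp_rot: [[0.985, 0.001, -0.171], [0.171, -0.0, 0.985], [0.001, -1.0, -0.0]]
force: [-0.2, 0.8, 0.7]
opening: 0.463
```

{"method": "play_rows", "body": {
  "commands": [
    [[0,0,-0.03],[0,0,0]],
    [[0,0,-0.06],[0,0,0]],
    [[0,0,-0.08],[0,0,0]],
    [[0,0,-0.097],[0,0,0]],
    [[0,0,-0.097],[0,0,0]],
    [[0,0,-0.097],[0,0,0]]
  ]
}}

```text
time_s: 2.1
position: [0.5666, 0.065, 0.1629]
tcp_rot: [[0.985, 0.001, -0.173], [0.173, -0.0, 0.985], [0.0, -1.0, -0.0]]
force: [0.8, -0.1, -0.9]
opening: 0.461
```

Run:
```python
from rig import *
from h import *
f=[]
for n,(x0,y0) in(("side",(215,110)),("top",(190,120))):
    c=capture(n);np.savez(f"{n}1.npz",**c)
    f.append(cv2.resize(c["frame"][y0:y0+110,x0:x0+100],None,fx=4,fy=4,interpolation=2))
cv2.imwrite("pics/z1.png",np.hstack(f)[:,:,::-1]);print(read_state()["position"],read_state()["force"])
```

```text
[0.56683964 0.06500893 0.16340693] [-0.09833876  0.95705016  0.38038831]
```

View pics/z1.png

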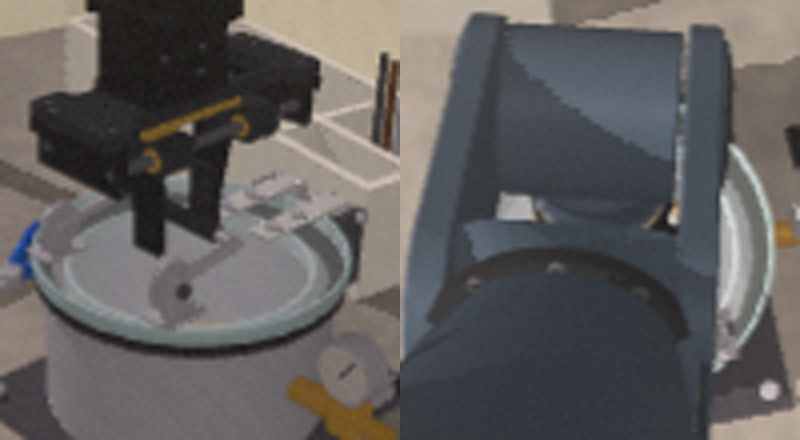

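The fingers straddle the black bar, which shows between the tips at about (180,212) in the side crop. Closing now.

{"method": "play_rows", "body": {
  "commands": [
    [[0,0,0],[0,0,0]],
    [[0,0,0],[0,0,0]],
    [[0,0,0],[0,0,0]],
    [[0,0,0],[0,0,0]]
  ],
  "gripper": 0.0
}}

```text
time_s: 2.7
position: [0.5676, 0.0652, 0.163]
tcp_rot: [[0.985, 0.003, -0.173], [0.173, 0.0, 0.985], [0.003, -1.0, -0.0]]
force: [2.6, 0.4, 0.4]
opening: 0.135
```

{"method": "play_rows", "body": {
  "commands": [
    [[-0.001,0,0.005],[0,0,0]],
    [[-0.002,0,0.009],[0,0,0]],
    [[-0.002,0,0.009],[0,0,0]]
  ]
}}

```text
time_s: 3.08
position: [0.5658, 0.0649, 0.1723]
tcp_rot: [[0.985, 0.004, -0.173], [0.173, -0.0, 0.985], [0.004, -1.0, -0.001]]
force: [5.8, 1.2, -1.7]
opening: 0.137
```

{"method": "play_rows", "body": {
  "commands": [
    [[-0.0015,0,0.004],[0,0,0]],
    [[-0.003,-0.001,0.008],[0,0,0]],
    [[-0.003,-0.001,0.008],[0,0,0]]
  ]
}}

```text
time_s: 3.45
position: [0.5633, 0.0644, 0.1806]
tcp_rot: [[0.985, 0.005, -0.172], [0.172, 0.001, 0.985], [0.005, -1.0, -0.0]]
force: [5.5, 2.6, -0.8]
opening: 0.138
```

{"method": "play_rows", "body": {
  "commands": [
    [[-0.002,0,0.004],[0,0,0]],
    [[-0.0047,-0.001,0.0082],[0,0,0]],
    [[-0.0047,-0.001,0.0082],[0,0,0]]
  ]
}}

```text
time_s: 3.82
position: [0.5593, 0.0637, 0.1893]
tcp_rot: [[0.985, 0.007, -0.172], [0.172, 0.001, 0.985], [0.008, -1.0, 0.0]]
force: [6.9, 3.0, 0.2]
opening: 0.137
```

{"method": "play_rows", "body": {
  "commands": [
    [[-0.004,-0.001,0.005],[0,0,0]],
    [[-0.0077,-0.0013,0.009],[0,0,0]],
    [[-0.0077,-0.0013,0.009],[0,0,0]]
  ]
}}

```text
time_s: 4.2
position: [0.5528, 0.0625, 0.1991]
tcp_rot: [[0.985, 0.011, -0.172], [0.172, 0.002, 0.985], [0.011, -1.0, -0.0]]
force: [7.6, 3.7, 1.8]
opening: 0.14
```

{"method": "play_rows", "body": {
  "commands": [
    [[0,0,0],[0,0,0]],
    [[0,0,0],[0,0,0]],
    [[0,0,0.003],[0,0,0]],
    [[-0.006,-0.001,0.005],[0,0,0]],
    [[-0.012,-0.002,0.007],[0,0,0]],
    [[-0.018,-0.003,0.009],[0,0,0]],
    [[-0.022,-0.004,0.011],[0,0,0]],
    [[-0.026,-0.0045,0.012],[0,0,0]],
    [[-0.026,-0.0045,0.012],[0,0,0]]
  ],
  "gripper": 0.025
}}

```text
time_s: 5.32
position: [0.5221, 0.057, 0.2089]
tcp_rot: [[0.985, -0.001, -0.173], [0.173, -0.0, 0.985], [-0.001, -1.0, -0.0]]
force: [2.4, 1.0, 1.5]
opening: 0.284
```

{"method": "play_rows", "body": {
  "commands": [
    [[-0.005,-0.001,0.001],[0,0,0]],
    [[-0.01,-0.002,0.002],[0,0,0]],
    [[-0.014,-0.0025,0.003],[0,0,0]],
    [[-0.018,-0.003,0.004],[0,0,0]],
    [[-0.018,-0.003,0.004],[0,0,0]],
    [[-0.018,-0.003,0.004],[0,0,0]]
  ]
}}

```text
time_s: 6.08
position: [0.5047, 0.0542, 0.2127]
tcp_rot: [[0.985, -0.0, -0.173], [0.173, -0.0, 0.985], [-0.0, -1.0, 0.0]]
force: [-0.1, 0.1, -0.9]
opening: 0.286
```

Run:
```python
from rig import *
from h import *
c=capture("side");np.savez("side2.npz",**c)
cv2.imwrite("pics/z2.png",cv2.resize(c["frame"][110:220,205:325],None,fx=5,fy=5,interpolation=2)[:,:,::-1]);print(read_state()["position"],read_state()["force"])
# predicted handle legs (-y side leg: pivot->upright bar) in crop px
p=proj(c,[[.5071+.174*.052,.0545-.985*.052,.148],[.5071+.174*.052,.0545-.985*.052,.208]]);print((p-[205,110])*5)
```

```text
[0.5048532  0.05417924 0.21269361] [-0.20957215  0.7717366  -1.15773598]
[[257.77873666 352.73326932]
 [260.54248713 243.09579098]]
```

View pics/z2.png

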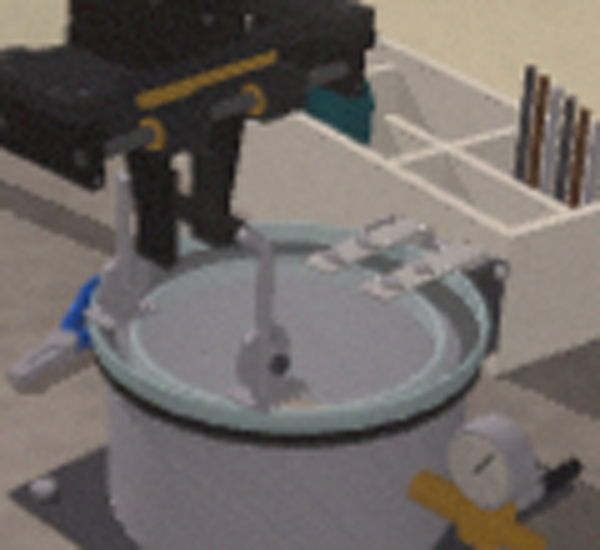

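The legs look upright (right leg from (265,330) to (262,245), near vertical as predicted) and the lid is shut. Next I nudge forward to feel the stop.

{"method": "play_rows", "body": {
  "commands": [
    [[-0.004,-0.0007,0.001],[0,0,0]],
    [[-0.008,-0.0014,0.002],[0,0,0]],
    [[-0.008,-0.0014,0.002],[0,0,0]],
    [[-0.008,-0.0014,0.002],[0,0,0]]
  ]
}}

```text
time_s: 6.62
position: [0.5024, 0.0531, 0.2154]
tcp_rot: [[0.985, 0.013, -0.172], [0.172, 0.001, 0.985], [0.013, -1.0, -0.001]]
force: [10.9, 3.2, -7.3]
opening: 0.29
```

{"method": "play_rows", "body": {
  "commands": [
    [[0.005,0.001,0],[0,0,0]],
    [[0.0105,0.002,-0.001],[0,0,0]],
    [[0.0105,0.002,-0.001],[0,0,0]],
    [[0.0105,0.002,-0.001],[0,0,0]]
  ]
}}

```text
time_s: 7.12
position: [0.5068, 0.0548, 0.2136]
tcp_rot: [[0.985, -0.001, -0.173], [0.173, 0.0, 0.985], [-0.001, -1.0, 0.0]]
force: [-0.4, -0.5, 0.2]
opening: 0.285
```

{"method": "play_rows", "body": {
  "commands": [
    [[0,0,0],[0,0,0]],
    [[0,0,0],[0,0,0]],
    [[0,0,0],[0,0,0]],
    [[0,0,0],[0,0,0]]
  ],
  "gripper": 0.0
}}

```text
time_s: 7.62
position: [0.5087, 0.055, 0.2139]
tcp_rot: [[0.985, 0.003, -0.173], [0.173, 0.001, 0.985], [0.003, -1.0, -0.0]]
force: [5.0, 1.8, -3.0]
opening: 0.137
```

{"method": "play_rows", "body": {
  "commands": [
    [[0,0,0.002],[0,0,0]],
    [[0,0,0.004],[0,0,0]],
    [[0.0005,0,0.006],[0,0,0]],
    [[0.001,0,0.007],[0,0,0]],
    [[0.001,0,0.008],[0,0,0]],
    [[0.001,0,0.008],[0,0,0]]
  ]
}}

```text
time_s: 8.38
position: [0.5116, 0.0554, 0.2212]
tcp_rot: [[0.985, 0.007, -0.172], [0.172, 0.002, 0.985], [0.007, -1.0, 0.001]]
force: [10.6, 4.2, -8.9]
opening: 0.14
```

{"method": "play_rows", "body": {
  "commands": [
    [[0.001,0,0.002],[0,0,0]],
    [[0.002,0.0003,0.004],[0,0,0]],
    [[0.003,0.0005,0.006],[0,0,0]],
    [[0.0035,0.0006,0.008],[0,0,0]],
    [[0.004,0.0007,0.01],[0,0,0]],
    [[0.004,0.0007,0.01],[0,0,0]],
    [[0.004,0.0007,0.01],[0,0,0]]
  ]
}}

```text
time_s: 9.25
position: [0.5163, 0.0562, 0.2311]
tcp_rot: [[0.985, 0.009, -0.172], [0.172, 0.002, 0.985], [0.009, -1.0, 0.0]]
force: [12.5, 3.9, -13.9]
opening: 0.139
```

Run:
```python
from rig import *
from h import *
c=capture("side");np.savez("side3.npz",**c)
cv2.imwrite("pics/z3.png",cv2.resize(c["frame"][110:220,205:325],None,fx=5,fy=5,interpolation=2)[:,:,::-1]);print(read_state()["position"],read_state()["force"],read_state()["time_s"])
o=load("side2.npz")
# lid front edge height: compare depth-cloud z of lid rim, before/after, at front
cc=np.array([.578,.067]);a=np.radians(10);R=np.array([[np.cos(a),-np.sin(a)],[np.sin(a),np.cos(a)]])
for n,k in(("before",o),("after",c)):
    uv,P,C=cloud(k,205,325,140,215);q=(P[:,:2]-cc)@R
    for lo,hi in((-.104,-.085),(-.06,-.03),(0,.03),(.05,.08)):
        m=(q[:,0]>lo)&(q[:,0]<hi)&(np.hypot(*q.T)<.108)&(np.hypot(*q.T)>.07)&(q[:,1]<0)&(P[:,2]>.11)&(P[:,2]<.2)
        print(n,lo,m.sum(),np.median(P[m,2]).round(4),np.percentile(P[m,2],[20,80]).round(4))
```

```text
[0.51626953 0.05620292 0.23111883] [ 12.07710174   5.66187989 -13.77681485] 9.3
before -0.104 175 0.1273 [0.1198 0.1337]
before -0.06 148 0.1271 [0.1213 0.128 ]
before 0 98 0.1273 [0.1262 0.128 ]
before 0.05 121 0.1277 [0.1268 0.1287]
after -0.104 221 0.1412 [0.1149 0.1464]
after -0.06 173 0.1409 [0.1156 0.143 ]
after 0 111 0.1363 [0.1155 0.1375]
after 0.05 106 0.1328 [0.132  0.1341]
```

View pics/z3.png

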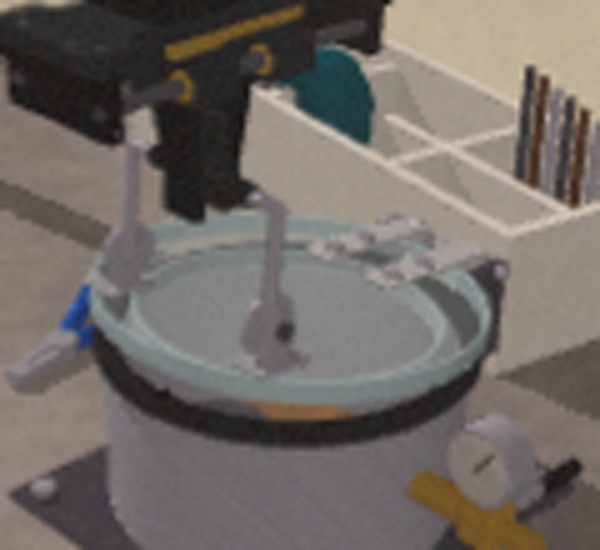

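The lid is ajar, with the gap showing above the black gasket at about (300,410). The legs are upright and the bar is held. I hold for a moment to check it is steady.

{"method": "play_rows", "body": {
  "commands": [
    [[0,0,0],[0,0,0]],
    [[0,0,0],[0,0,0]],
    [[0,0,0],[0,0,0]],
    [[0,0,0],[0,0,0]],
    [[0,0,0],[0,0,0]],
    [[0,0,0],[0,0,0]],
    [[0,0,0],[0,0,0]],
    [[0,0,0],[0,0,0]]
  ]
}}

```text
time_s: 10.3
position: [0.5163, 0.0562, 0.2311]
tcp_rot: [[0.985, 0.008, -0.172], [0.172, 0.002, 0.985], [0.009, -1.0, 0.001]]
force: [13.1, 4.8, -13.2]
opening: 0.136
```

Run:
```python
from rig import *
from h import *
c=capture("side")
o=load("side0.npz")
for n,(x,y,w,hh) in(("tin",(160,175,36,28)),("block",(285,242,48,40)),("pliers",(203,163,26,27))):
    print(n,cv2.phaseCorrelate(*[cv2.cvtColor(k["frame"][y:y+hh,x:x+w],cv2.COLOR_RGB2GRAY).astype(np.float32) for k in(o,c)]))
# lid tilt: plane fit to lid-top points
cc=np.array([.578,.067]);a=np.radians(10);R=np.array([[np.cos(a),-np.sin(a)],[np.sin(a),np.cos(a)]])
uv,P,C=cloud(c,205,325,140,215);q=(P[:,:2]-cc)@R
r=np.hypot(*q.T);m=(r<.105)&(r>.07)&(q[:,1]<0)&(P[:,2]>.128)&(P[:,2]<.155)
x,z=q[m,0],P[m,2]
for _ in range(5):
    f=np.polyfit(x,z,1);k=abs(z-np.polyval(f,x))<.004;x,z=x[k],z[k]
print("tilt",-f[0],"gap",-f[0]*.233,len(x));s=read_state();print(s["position"],s["force"],s["opening"])
hand_in()
```

```text
tin ((-0.07497212333991499, 0.05497278039556264), 0.5379284429329413)
block ((0.1272093493224773, -0.030658198475670417), 0.8424615874886513)
pliers ((0.726576146793624, 0.3509076622405978), 0.7098308250573764)
tilt 0.0846749315475298 gap 0.019729259050574443 586
[0.51628771 0.05620023 0.23110831] [ 11.75902271   4.507823   -14.7020758 ] 0.13703050562831567
the job is handed in; nothing more can be done
```

I raised the handle and seated it against its stop with the lid still shut, then pulled the lid free by the bar. I handed the job in at about 10.3 s with the gripper still holding the bar.

- **Handle:** I lifted it partway gripped, then pushed it over the detent with the jaws loosened. A forward nudge met about 11 N and the side picture showed the legs upright. I judged it seated from those two signs, as the joint angle is not reported.
- **Lid:** A fit to the side camera's depth gives a tilt of about 0.085 rad, so a gap of about 19.7 mm. The 17 mm rise of the gripper gives about 20 mm. A rougher estimate from a few depth readings gave 18 mm. All are within 12 to 30 mm.
- **Stillness and grip:** The gripper position did not change over the last second (within 0.1 mm). It carries about 14 N downwards and pushes the handle forward against its stop with about 12 N.
- **Pliers, tin and block:** The tin and block show no shift in the side image. The pliers' patch shifted by 0.8 pixel, most likely because the lid and shadows changed in that crop. The arm never went near any of them.

No check failed. The one disagreement was the small spread in the gap estimates.

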